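# Shut the spare-fuse tin by torchlight and take off its outer lid

## Task

First hang the torch by its wire handle on the hook and let go, so that it lights the shelf. Then pick up the nested pair of lids by the inner lid's stem and lower both together, without dropping them, until they sit fully home on the spare-fuse tin; let go of the stem, take the outer lid alone by its neck and lift it straight off, leaving the inner lid untouched and shut on the tin. Finish still holding the outer lid level in the gripper, a hand's breadth (at least 80 mm) above where it sat and touching nothing else, and leave the other things on the shelf where they are.

Things in the scene. Friction and masses are not known exactly. Their poses are not given: they have to be found in the camera images.
- torch: Red plastic lantern torch, 0.22 kg, upright. Origin: centre of the underside, z up. Foot 60 mm diameter to z = 20 mm, clear lens 46 mm diameter to 48, cap 48 mm diameter from z = 48 to 78 mm (grasp here). A stiff wire handle stands on the cap in the torch's own y-z plane; fingers closing along the torch's y leave its opening free.
- torch_handle (a point): Middle of the handle's top bar (centreline of the 6 mm wire), 106 mm above the torch's underside. The bar runs along the torch's y; the legs stand at y = +-18 mm. The opening between bar and cap is 30 mm wide and 25 mm high (z = 78 to 103 mm), open along the torch's x.
- hook: Fixed steel hook stand. Origin: shelf level, on the post's axis, z up. Base 90 x 90 x 10 mm, post 12 mm diameter to 208 mm. A level 6 mm rod, centreline at 205 mm, points along the hook's own -x (roughly to the robot); 105 mm out, its tip turns up 8 mm over the last 8 mm (tip's top at 216 mm).
- hook_seat (a point): Point on the centreline of the hook's rod, 75 mm out from the post, 205 mm above the shelf: hang the torch about here (within 25 mm), rod through the handle's opening, bar across the rod.
- inner_lid: Inner lid, aluminium, 0.16 kg. Origin: centre of its plug's underside, z up; stands on the shelf at the start. Plug 89 mm diameter (80 at the bottom), z = 0 to 12 mm, goes inside the tin; flange 99 mm diameter, z = 12 to 16, rests on the rim, so that home the origin is 58 mm above the tin's underside. Black stem 18 mm diameter, z = 16 to 78.
- stem_top (a point): Centre of the top of the inner lid's stem, 78 mm above the inner lid's origin. The top 30 mm of the stem stand clear above the outer lid's neck; lifting by the stem carries both lids.
- outer_lid: Outer lid, steel, 0.16 kg, loose over the inner lid. Origin: centre of its skirt's lower edge, z up. Flared skirt 117 mm outside, inner diameter 111 mm at z = 0, 106 at z = 10; top plate z = 10 to 14 mm. Nested, its origin is 6 mm above the inner lid's; home on the tin, 64 mm above the tin's underside.
- neck_rim (a point): Centre of the rim of the outer lid's upright round neck, 42 mm above the outer lid's origin. Neck 44 mm outer, 32 mm inner diameter, 28 mm tall above the top plate; grasp it here to take the outer lid. The inner lid's stem passes up through it and stands 30 mm above its rim.
- tin: Open round steel tin with white spare fuse carriers in it, fixed to the shelf. Outer diameter 100 mm, wall 3 mm (94 mm inside), 70 mm high. Origin: centre of its underside, z up.
- tin_rim (a point): Centre of the tin's mouth, 70 mm above the shelf.
- padlock: Bystander: steel padlock lying flat, 45 x 50 x 22 mm, with shackle 75 mm. Leave.
- screwdriver: Bystander: green-handled screwdriver lying roughly along x. Leave.
- carrier_a: Bystander: white ceramic fuse carrier, 50 x 22 x 31 mm. Leave.
- carrier_b: Bystander: another white ceramic fuse carrier, 50 x 22 x 31 mm. Leave.
- tape: Bystander: roll of black tape lying flat, 72 mm diameter, 19 mm high. Leave.
- carton: Bystander: small cardboard box 70 x 45 x 40 mm. Leave.

How it is judged:
By the outcome, as a careful person would: the job done as asked, in the order asked, and still so for the second after the job is handed in, while the arm keeps its last pose, push and grip.
It also fails if it takes over 64 s, if anything falls off the work surface, if the arm or the gripper's body presses on something with over 40 N, if the wrist force passes 120 N, or if a joint passes its speed limit or range.

## Robot

A 6-joint arm with a two-finger parallel gripper is mounted at the origin on the work surface. World frame = base frame: x ahead of the robot, y to its left, z up, the work surface at z = 0. Lengths are in m, angles in rad, forces in N, time in s.
With the tool pointing down it reaches from about 0.3 to 0.775 m from the base axis. Payload 14.6 kg.
Tool frame: the origin (TCP) lies at the very end of the fingers, on their centre line; the grasp point (between the pads) lies 19 mm behind it; y points along the fingers, x is the direction in which the jaws open and shut, and the axes are right-handed (so a half turn about y gives the same grasp; the last joint's range is limited). The gripper opens to 94 mm and grips with 3 to 60 N. Pads are 16 mm wide; open, the fingers measure 119 mm over their backs; the gripper's body (75 mm by 177 mm) begins 78 mm behind the grasp point.
Start: joints at [-1.386, 0.3, 1.521, -0, 1.321, -0.067], TCP at [0.137, -0.533, 0.205] pointing down, gripper open.
Joint ranges: [-3.03, 3.03], [-0.79, 2.21], [0.23, 2.52], [-1.04, 4.18], [0, 3.07], [-2.55, 2.55]. Speed limits (rad/s): [2.22, 2.22, 2.57, 3.14, 3.14, 3.14].

## Interface

Orientations are given as [roll, pitch, yaw] about the fixed x, y, z axes, in that order (R = Rz(yaw) Ry(pitch) Rx(roll)).
In Python, from station import * gives the robot as it stands.
- The arm moves only by the tool send_rows, never from a script. Its argument "series" is text: rows parted by semicolons, each of 7 numbers parted by spaces: the turn, a rotation vector about the tool's x, y, z in units of 5 degrees (1.0 is 5 degrees), then the shift along the tool's x, y, z in cm, then the opening, from -1 (shut) to 1 (fully open). A call has exactly 10 rows; each row is the pose to reach, as a shift and turn from the pose commanded when the call began, along the tool's axes at that moment; what a row does not reach only later rows make up. A row lasts 1/12 s, in which the tool goes at most 41.7 mm and 7.16 degrees, less where a joint would pass 70% of its speed; a pose out of reach is approached as far as the arm can. A call with a gripper value outside its range is refused whole. The fingers move at their own pace and stop on an object; "newtons" is the grip in N (left out, the last holds). Time passes only in rows, so rows that repeat a pose let the fingers close, or fill a call up. It gives the time, the measured TCP pose, the force and the opening at its end, in the units of the state.
- get_obs(): the state, without advancing time (a new reading comes with each control period).
- camera(name): name is "scene" or "top" or "wrist"; returns the picture (480x640x3 uint8, red, green, blue); there is no depth.
- camera_info(name): a dict with "K" (3x3 intrinsics, pixels), "R" (3x3) and "t" (3): a world point X has camera coordinates R X + t; the wrist camera has in their place "mount" (4x4, takes a point from camera to tool coordinates, whose origin is the TCP and whose axes are the tool frame's). Camera axes: x right, y down, z forward; pixel columns grow to the right and rows downward; lengths in m; the calibration is good to about 2 mm. A picture is of the moment at which its call begins: read the wrist's pose just before it. camera_info takes no time and is no camera call.
- hand_in(): hands the job in, once; it reports no verdict.
The state is a dict: "time_s": time; "qpos": joint angles; "joint_vel": joint speeds; "tau": joint torques, N m; "ee_pos": TCP position; "eef_rot": TCP orientation; "force": force on the tool from outside, world axes, zero at the start; "moment": the same for the moment, N m; "grip_width": finger opening in m.
Only numpy, scipy, OpenCV 4.12 (cv2) and the standard library are available. Lean on these libraries where they do the work, as an engineer would, in place of code of your own. Each camera call takes 0.05 s, during which the arm holds its last target. There are 200 camera calls.

## Working session

There is one attempt and no reset: what is moved stays moved. The work goes in short steps, Python scripts to look and compute and a tool call to move; the robot and the scene stay as the last step left them, time stands still between calls to the robot, and variables do not carry over. Pictures are saved under pics/ and viewed, on a budget of 10 in all, crops included, one or two more only if the job needs it, and the job is handed in when it is done.

Besides the shell and the picture viewer there is one more tool, called after "Request:" as a command line: name --argument value ..., lists and objects as JSON in quotes. send_rows: Moves the arm, as the interface text tells. Its arguments: {"type":"object","properties":{"series":{"type":"string"},"newtons":{"type":"number"}},"required":["series"]}

```bash
mkdir -p pics; ls; python3 - <<'E'
from station import *
import cv2, numpy as np
print(get_obs())
for n in ("scene","top"):
    im=camera(n); cv2.imwrite(f"pics/{n}0.png",im[:,:,::-1]); print(n,camera_info(n))
print(camera_info("wrist"))
E
```

```text
pics
{'time_s': 0.0, 'qpos': array([-1.38559089e+00,  3.00445814e-01,  1.52160395e+00, -1.05498296e-05,
        1.32068555e+00, -6.66431752e-02]), 'joint_vel': array([ 0.00168032, -0.00177482, -0.0015366 , -0.0007951 ,  0.00014631,
        0.00082162]), 'tau': array([ 2.23850970e-03, -5.31804907e+01, -3.52735376e+01,  7.09088054e-02,
        2.43287114e-02, -1.07484975e-04]), 'ee_pos': array([ 0.13697897, -0.53239206,  0.20489053]), 'eef_rot': array([-1.57073043e+00,  1.14080341e-03, -1.31894506e+00]), 'force': array([-0.62944366, -0.56696566,  0.33365375]), 'moment': array([0.05044055, 0.0030191 , 0.04056571]), 'grip_width': 0.09398052700397155}
scene {'K': array([[525.89906158,   0.        , 320.33628006],
       [  0.        , 525.89906158, 241.88347842],
       [  0.        ,   0.        ,   1.        ]]), 'R': array([[-0.13268422,  0.99101111, -0.0170843 ],
       [ 0.78742177,  0.09492633, -0.60906153],
       [-0.601965  , -0.0942654 , -0.79293895]]), 't': array([ 0.12332557, -0.38136346,  1.493291  ])}
top {'K': array([[500.49013129,   0.        , 318.821444  ],
       [  0.        , 500.49013129, 239.34554651],
       [  0.        ,   0.        ,   1.        ]]), 'R': array([[ 0.01786935, -0.99976543,  0.01223783],
       [-0.98359643, -0.01977506, -0.17929586],
       [ 0.1794958 , -0.00883318, -0.98371908]]), 't': array([-0.04374916,  0.61837864,  1.13442151])}
{'K': array([[347.30818008,   0.        , 320.49582874],
       [  0.        , 347.30818008, 240.99242737],
       [  0.        ,   0.        ,   1.        ]]), 'mount': array([[ 9.99999622e-01, -7.72098615e-04,  4.00844689e-04,
         4.43475271e-04],
       [-5.97764495e-04, -2.75072118e-01,  9.61423410e-01,
        -1.78334024e-01],
       [-6.32052485e-04, -9.61423285e-01, -2.75072476e-01,
         7.96043676e-02],
       [ 0.00000000e+00,  0.00000000e+00,  0.00000000e+00,
         1.00000000e+00]])}
```

View pics/top0.png

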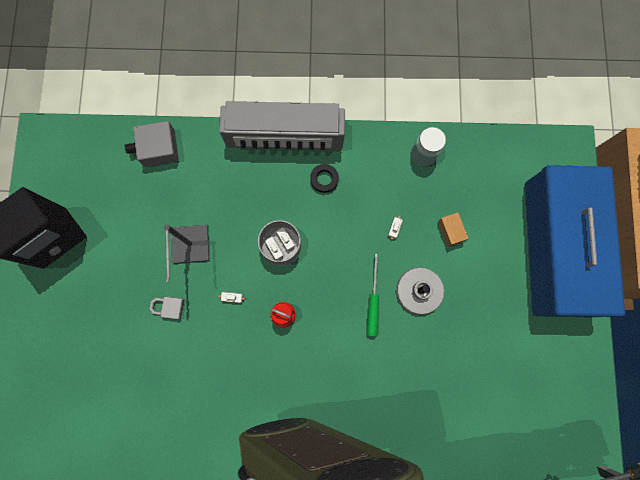

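View pics/scene0.png

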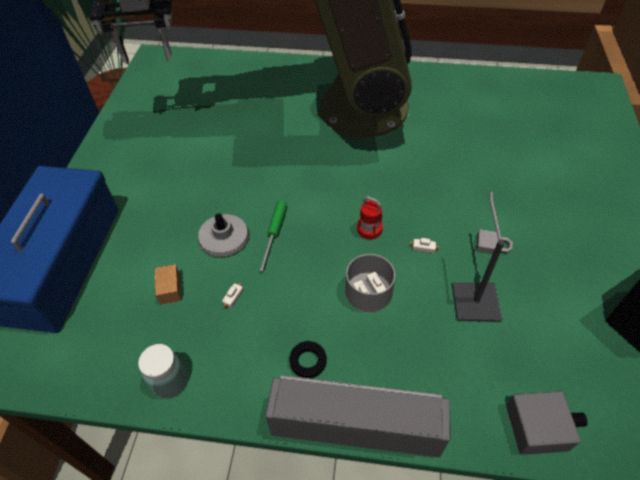

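Top view: torch at (283,315), tin (280,243), lids (421,291), hook base (190,243) with rod about (168,226)→(168,282). The scene view agrees, with torch (370,218), lids (222,235) and tin (370,283).

```bash
cat > h.py <<'E'
from station import *
import cv2, numpy as np
from scipy.spatial.transform import Rotation as Rn
def cam(n):
    c=camera_info(n)
    if n=="wrist":
        o=get_obs(); T=np.eye(4); T[:3,:3]=Rn.from_euler('xyz',o['eef_rot']).as_matrix(); T[:3,3]=o['ee_pos']
        M=T@c['mount']; return c['K'],M[:3,:3],M[:3,3]
    R=np.array(c['R']); return c['K'],R.T,-R.T@np.array(c['t'])
def ray(c,p):
    K,R,o=c; d=R@np.linalg.solve(K,[p[0],p[1],1.]); return o,d/np.linalg.norm(d)
def onz(c,p,z):
    o,d=ray(c,p); return o+d*(z-o[2])/d[2]
def tri(rs):
    A=sum(np.eye(3)-np.outer(d,d) for o,d in rs); b=sum((np.eye(3)-np.outer(d,d))@o for o,d in rs)
    return np.linalg.solve(A,b)
def proj(c,X):
    K,R,o=c; q=K@(R.T@(np.array(X)-o)); return q[:2]/q[2]
def snap(n,name):
    c=cam(n); im=camera(n)[:,:,::-1].copy(); cv2.imwrite(f"pics/{name}.png",im); return c,im
def go(p,yaw=None):
    """tool-axes command (turn y in 5deg, shift cm) to world TCP p, yaw"""
    o=get_obs(); R=Rn.from_euler('xyz',o['eef_rot']); 
    t=R if yaw is None else Rn.from_euler('xyz',[-np.pi/2,0,yaw])
    rv=(R.inv()*t).as_rotvec()/np.radians(5); s=R.inv().apply(np.array(p)-o['ee_pos'])*100
    print("turn",rv.round(2),"shift",s.round(2))
E
python3 - <<'E'
from h import *
t=cv2.imread("pics/top0.png"); s=cv2.imread("pics/scene0.png"); ct,cs=cam("top"),cam("scene")
def cen(m): 
    n,l,st,c=cv2.connectedComponentsWithStats(m.astype(np.uint8)); i=1+np.argmax(st[1:,4]); return c[i],st[i]
def red(i): i=i.astype(int); return (i[:,:,2]>110)&(i[:,:,1]<70)&(i[:,:,0]<70)
a,b=cen(red(t)),cen(red(s)); print(a,b); print("torch",onz(ct,a[0],.06),tri([ray(ct,a[0]),ray(cs,b[0])]))
print("stem",onz(ct,(423,290),.078)); print("outer lid plate",onz(ct,(421,291),.018))
print("tin",onz(ct,(280,242),.07),onz(cs,(370,275),.07))
for z in(0.205,): print("rod",onz(ct,(168,226),z),onz(ct,(168,282),z),onz(cs,(503,243),z),onz(cs,(492,195),z))
print("base", [onz(ct,p,.01)[:2].round(3) for p in((175,226),(208,226),(209,262),(174,262))])
crop=np.hstack([cv2.resize(t[200:330,140:320],None,fx=4,fy=4,interpolation=2)[:, :],])
cv2.imwrite("pics/crop1.png",crop)
E
```

```text
(array([282.70731707, 313.29268293]), array([271, 302,  25,  25, 369], dtype=int32)) (array([370.38793103, 208.9137931 ]), array([361, 200,  21,  17, 232], dtype=int32))
torch [0.44335525 0.04822855 0.06      ] [0.44289398 0.04764959 0.07365945]
stem [ 0.50162071 -0.27330116  0.078     ]
outer lid plate [ 0.50413911 -0.28155345  0.018     ]
tin [0.60841196 0.05907589 0.07      ] [0.61605483 0.06037387 0.07      ]
rod [0.6138324  0.28332784 0.205     ] [0.49744781 0.27497309 0.205     ] [0.61058239 0.28888002 0.205     ] [0.49557064 0.27690265 0.205     ]
base [array([0.654, 0.324]), array([0.656, 0.243]), array([0.566, 0.235]), array([0.564, 0.32 ])]
```

View pics/crop1.png

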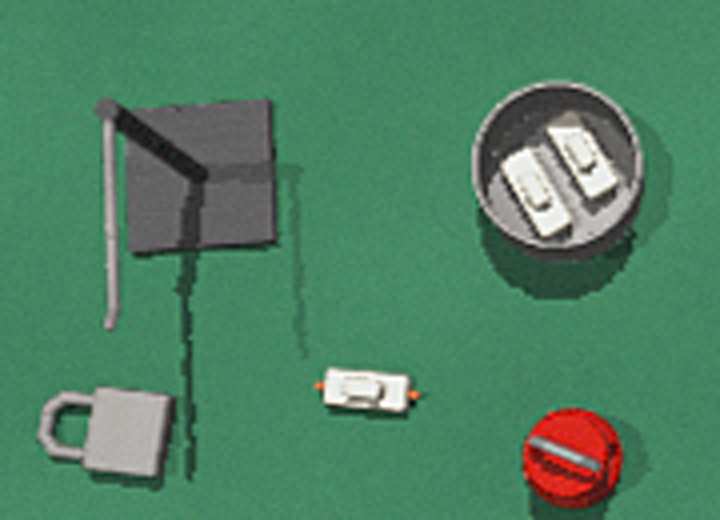

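```bash
python3 - <<'E'
from h import *
ct=cam("top")
a,b=onz(ct,(273,310.5),.108),onz(ct,(289.25,316.75),.108); print("bar",a,b,(a+b)/2,np.degrees(np.arctan2(*(a-b)[1::-1])))
yaw=np.arctan2(*(b-a)[1::-1]); print(np.degrees(yaw)); go([.44,.045,.2],yaw)
a,b=onz(ct,(166.75,226.75),.208),onz(ct,(167.5,281.75),.208);print(a,b,np.degrees(np.arctan2(*(a-b)[1::-1])))
E
```

```text
bar [0.44751844 0.06701825 0.108     ] [0.43449975 0.03068599 0.108     ] [0.4410091  0.04885212 0.108     ] 70.28621715529795
-109.71378284470205
turn [ 0.    6.83 -0.01] shift [-48.37   0.55  43.73]
[0.61158262 0.28489965 0.208     ] [0.49766614 0.27515146 0.208     ] 4.891060520635099
```

Request:
send_rows --series "0 0 0 -2 0 2 1; 0 0 0 -5 0 4.5 1; 0 0 0 -8 0 7.2 1; 0 0 0 -11 0 10 1; 0 0 0 -14 0 12.7 1; 0 0 0 -17 0 15.4 1; 0 0 0 -20 0 18 1; 0 0 0 -23 0 20.7 1; 0 0 0 -26 0 23.4 1; 0 0 0 -29 0 26 1" --newtons 30

```text
time_s: 0.93
ee_pos: [0.3169, -0.1851, 0.2055]
eef_rot: [-1.571, -0.0, -1.319]
force: [0.8, -0.7, -0.2]
grip_width: 0.0941
```

Request:
send_rows --series "0 0.7 0 -3 0 2.7 1; 0 1.5 0 -6 0 5.4 1; 0 2.3 0 -9 0 8.1 1; 0 3 0 -12 0 10.8 1; 0 3.8 0 -14.5 0.2 13 1; 0 4.6 0 -16.5 0.4 15 1; 0 5.4 0 -18 0.5 16.4 1; 0 6.2 0 -19 0.5 17.4 1; 0 6.8 0 -19.4 0.5 17.7 1; 0 6.8 0 -19.4 0.5 17.7 1"

```text
time_s: 1.77
ee_pos: [0.4397, 0.0459, 0.2]
eef_rot: [-1.572, -0.0, -1.913]
force: [-1.4, -0.1, 0.7]
grip_width: 0.0937
```

```bash
python3 - <<'E'
from h import *
o=get_obs(); print(o['time_s'],o['ee_pos'],np.degrees(o['eef_rot']))
c,im=snap("wrist","w1"); print([proj(c,p).round(0) for p in([.441,.0488,.108],[.443,.048,.078],[.537,.278,.205],[.61,.284,.205])])
E
```

```text
1.7667 [0.43974676 0.04591846 0.20004207] [-9.00482787e+01 -1.33486745e-02 -1.09624477e+02]
[array([316., 244.]), array([316., 232.]), array([-153.,  272.]), array([-269.,  141.])]
```

View pics/w1.png

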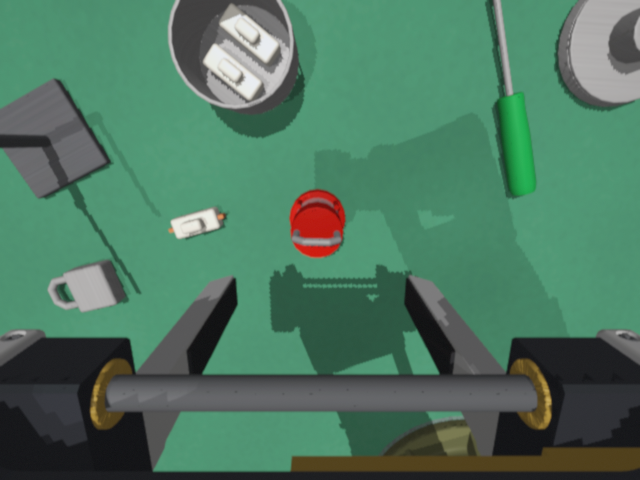

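Wrist view: the torch handle bar runs from about (293,238) to (341,240), which agrees with the prediction of (316,244). The jaws are square to it, and there is free space around it.

```bash
python3 - <<'E'
from h import *
c=cam("wrist"); a,b=onz(c,(294,238.5),.109),onz(c,(341,240.5),.109); print(a,b,(a+b)/2,np.degrees(np.arctan2(*(b-a)[1::-1])))
go([*((a+b)/2)[:2],.044],np.arctan2(*(b-a)[1::-1]))
E
```

```text
[0.45105935 0.06290268 0.109     ] [0.43683492 0.02776845 0.109     ] [0.44394714 0.04533556 0.109     ] -112.04104231238146
turn [0.01 0.52 0.  ] shift [-0.16 15.61  0.43]
```

Request:
send_rows --series "0 0.3 0 -0.1 1 0.4 1; 0 0.4 0 -0.1 3 0.4 1; 0 0.4 0 -0.1 5 0.4 1; 0 0.4 0 -0.1 7.5 0.4 1; 0 0.4 0 -0.1 10 0.4 1; 0 0.4 0 -0.1 12 0.4 1; 0 0.4 0 -0.1 13.8 0.4 1; 0 0.4 0 -0.1 15 0.4 1; 0 0.4 0 -0.1 15.5 0.4 1; 0 0.4 0 -0.1 15.5 0.4 1"

```text
time_s: 2.65
ee_pos: [0.4431, 0.0441, 0.0447]
eef_rot: [-1.572, -0.001, -1.947]
force: [-1.3, 0.7, 0.7]
grip_width: 0.094
```

Request:
send_rows --series "0 0 0 0 0 0 0.4; 0 0 0 0 0 0 0; 0 0 0 0 0 0 -0.4; 0 0 0 0 0 0 -0.6; 0 0 0 0 0 0 -0.6; 0 0 0 0 0 0 -0.6; 0 0 0 0 0 0 -0.6; 0 0 0 0 0 0 -0.6; 0 0 0 0 0 0 -0.6; 0 0 0 0 0 0 -0.6" --newtons 25

```text
time_s: 3.48
ee_pos: [0.4439, 0.0446, 0.0456]
eef_rot: [-1.57, 0.0, -1.947]
force: [0.2, 1.8, 0.8]
grip_width: 0.0476
```

```bash
python3 - <<'E'
from h import *
go([.4626,.270,.165],np.radians(-84.9))
E
```

```text
turn [-0.   -5.33 -0.  ] shift [-21.65 -11.94  -6.54]
```

Request:
send_rows --series "0 0 0 0 -0.6 0 -0.6; 0 0 0 0 -2 0 -0.6; 0 0 0 0 -4 0 -0.6; 0 0 0 0 -6.5 0 -0.6; 0 0 0 0 -9 0 -0.6; 0 -0.2 0 -0.8 -11 -0.2 -0.6; 0 -0.6 0 -2.2 -11.9 -0.7 -0.6; 0 -1 0 -4 -11.9 -1.2 -0.6; 0 -1.5 0 -6 -11.9 -1.8 -0.6; 0 -2 0 -8 -11.9 -2.4 -0.6"

```text
time_s: 4.32
ee_pos: [0.4506, 0.1284, 0.1647]
eef_rot: [-1.571, -0.0, -1.771]
force: [0.6, -0.5, -3.0]
grip_width: 0.0476
```

```bash
python3 - <<'E'
from h import *
go([.4626,.270,.165],np.radians(-84.9)); print(get_obs()['grip_width'])
E
```

```text
turn [ 0.   -3.32  0.  ] shift [-14.11  -0.03  -1.64]
0.04755225714439902
```

Request:
send_rows --series "0 -0.4 0 -2 0 -0.2 -0.6; 0 -0.8 0 -4 0 -0.5 -0.6; 0 -1.2 0 -6 0 -0.7 -0.6; 0 -1.6 0 -8 0 -0.9 -0.6; 0 -2 0 -9.8 0 -1.1 -0.6; 0 -2.4 0 -11.4 0 -1.3 -0.6; 0 -2.8 0 -12.8 0 -1.5 -0.6; 0 -3.1 0 -13.7 0 -1.6 -0.6; 0 -3.3 0 -14.1 0 -1.6 -0.6; 0 -3.3 0 -14.1 0 -1.6 -0.6"

```text
time_s: 5.15
ee_pos: [0.4634, 0.2694, 0.1643]
eef_rot: [-1.571, -0.0, -1.483]
force: [0.3, 0.1, -3.2]
grip_width: 0.0475
```

```bash
python3 - <<'E'
from h import *
o=get_obs(); print(o['ee_pos'],np.degrees(o['eef_rot']))
c,im=snap("wrist","w2"); print([proj(c,p).round(0) for p in([.497,.275,.208],[.537,.278,.205],[.61,.284,.205])])
cs,s=snap("scene","s2"); cv2.imwrite("pics/m2.png",np.hstack([im[:,100:540],cv2.resize(s[130:330,400:550],None,fx=2.4,fy=2.4,interpolation=2)]))
E
```

```text
[0.46342893 0.2694158  0.16431878] [-9.00213296e+01 -1.17463821e-02 -8.49815213e+01]
[array([313., 258.]), array([313., 157.]), array([313., -73.])]
```

View pics/m2.png

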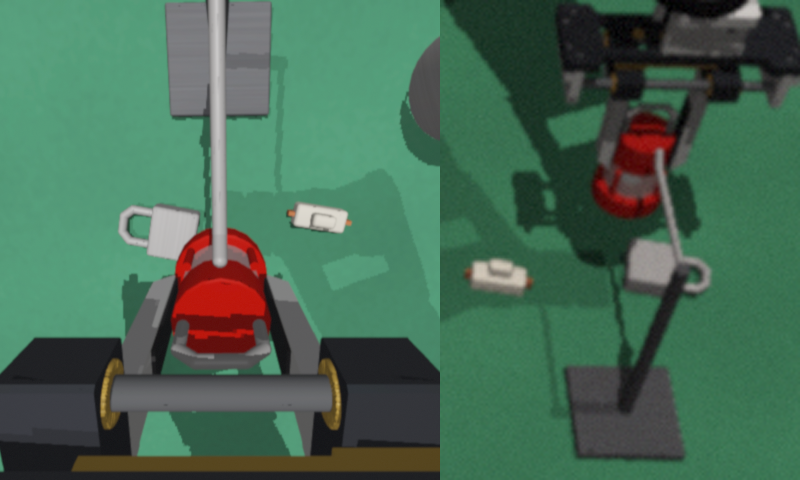

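Request:
send_rows --series "0 0 0 0 0 0.5 -0.6; 0 0 0 0 0 1.3 -0.6; 0 0 0 0 0 2.3 -0.6; 0 0 0 0 0 3.3 -0.6; 0 0 0 0 0 4.3 -0.6; 0 0 0 0 0 5.3 -0.6; 0 0 0 0 0 6.2 -0.6; 0 0 0 0 0 6.9 -0.6; 0 0 0 0 0 7.3 -0.6; 0 0 0 0 0 7.3 -0.6"

```text
time_s: 6.08
ee_pos: [0.5369, 0.2751, 0.1642]
eef_rot: [-1.571, -0.0, -1.486]
force: [-1.0, -0.3, -2.2]
grip_width: 0.0475
```

Request:
send_rows --series "0 0 0 0 0.2 0 -0.6; 0 0 0 0 0.4 0 -0.6; 0 0 0 0 0.6 0 -0.6; 0 0 0 0 0.8 0 -0.6; 0 0 0 0 1 0 -0.6; 0 0 0 0 1.1 0 -0.6; 0 0 0 0 1.2 0 -0.6; 0 0 0 0 1.3 0 -0.6; 0 0 0 0 1.3 0 -0.6; 0 0 0 0 1.3 0 -0.6"

```text
time_s: 6.92
ee_pos: [0.5362, 0.2754, 0.1515]
eef_rot: [-1.571, 0.0, -1.485]
force: [-0.1, -0.7, -3.6]
grip_width: 0.0474
```

Request:
send_rows --series "0 0 0 0 0.05 0 -0.6; 0 0 0 0 0.1 0 -0.6; 0 0 0 0 0.1 0 -0.6; 0 0 0 0 0.15 0 -0.6; 0 0 0 0 0.15 0 -0.6; 0 0 0 0 0.2 0 -0.6; 0 0 0 0 0.2 0 -0.6; 0 0 0 0 0.2 0 -0.6; 0 0 0 0 0.2 0 -0.6; 0 0 0 0 0.2 0 -0.6"

```text
time_s: 7.75
ee_pos: [0.5364, 0.2755, 0.1498]
eef_rot: [-1.57, 0.0, -1.485]
force: [-2.0, -0.4, 4.7]
grip_width: 0.0476
```

```bash
python3 - <<'E'
from h import *
o=get_obs(); print(o['force'],o['moment'])
cs,s=snap("scene","s3"); c,im=snap("wrist","w3"); cv2.imwrite("pics/m3.png",np.hstack([im[:,100:540],cv2.resize(s[130:330,400:550],None,fx=2.4,fy=2.4,interpolation=2)]))
E
```

```text
[-2.00691965 -0.44898984  4.65332798] [-0.04621331  0.06959459 -0.04304317]
```

View pics/m3.png

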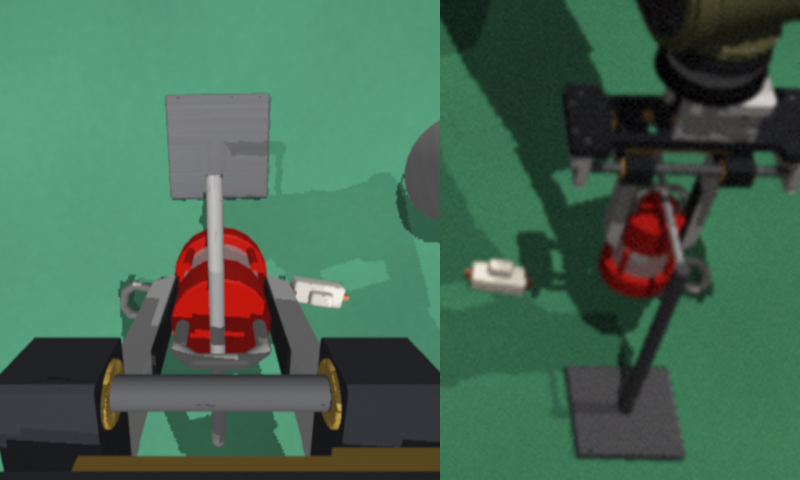

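Wrist view: the rod passes through the opening under the bar at about (317,350), centred, and the force now pushes upward (contact). Next: release and withdraw straight up.

Request:
send_rows --series "0 0 0 0 0 0 -0.05; 0 0 0 0 0 0 0.1; 0 0 0 0 0 0 0.3; 0 0 0 0 0 0 0.6; 0 0 0 0 0 0 1; 0 0 0 0 0 0 1; 0 0 0 0 0 0 1; 0 0 0 0 0 0 1; 0 0 0 0 0 0 1; 0 0 0 0 0 0 1"

```text
time_s: 8.68
ee_pos: [0.5362, 0.2754, 0.1495]
eef_rot: [-1.571, 0.0, -1.485]
force: [0.5, -0.0, -0.9]
grip_width: 0.0939
```

Request:
send_rows --series "0 0 0 0 -0.5 0 1; 0 0 0 0 -1.5 0 1; 0 0 0 0 -3 0 1; 0 0 0 0 -5 0 1; 0 0 0 0 -7 0 1; 0 0 0 0 -9 0 1; 0 0 0 0 -11 0 1; 0 0 0 0 -12 0 1; 0 0 0 0 -12.5 0 1; 0 0 0 0 -12.5 0 1"

```text
time_s: 9.52
ee_pos: [0.5364, 0.2755, 0.2754]
eef_rot: [-1.569, 0.0, -1.485]
force: [0.1, -0.8, -0.1]
grip_width: 0.0939
```

```bash
python3 - <<'E'
from h import *
cs,s=snap("scene","s4"); c,im=snap("wrist","w4"); cv2.imwrite("pics/m4.png",np.hstack([im[:,100:540],cv2.resize(s[130:330,400:550],None,fx=2.4,fy=2.4,interpolation=2)]))
o=get_obs(); print(o['time_s'],o['qpos'])
go([.503,-.277,.275],np.radians(-90))
E
```

```text
9.6167 [4.13698228e-01 3.81770658e-01 1.25597853e+00 1.11714383e-05
 1.50516577e+00 1.89851303e+00]
turn [0.01 0.99 0.01] shift [54.74 -0.12 -8.03]
```

View pics/m4.png

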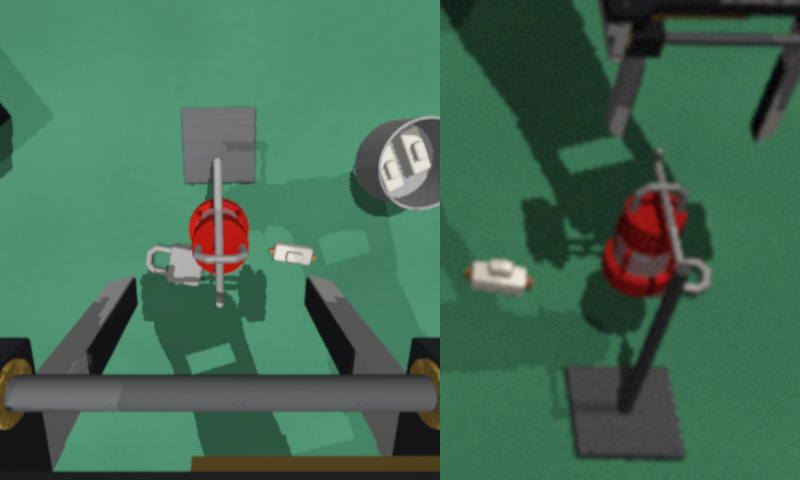

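The torch hangs on the hook with the bar across the rod, about centred and upright. Next, the lids.

Request:
send_rows --series "0 0 0 1.5 0 -0.2 1; 0 0 0 4.5 0 -0.6 1; 0 0 0 7.8 0 -1.1 1; 0 0 0 11.2 0 -1.6 1; 0 0 0 14.6 0 -2.1 1; 0 0 0 18 0 -2.6 1; 0 0 0 21.4 0 -3.1 1; 0 0 0 24.8 0 -3.6 1; 0 0 0 28.2 0 -4.1 1; 0 0 0 31.5 0 -4.6 1"

```text
time_s: 10.45
ee_pos: [0.5163, -0.0447, 0.2736]
eef_rot: [-1.572, 0.0, -1.485]
force: [1.2, -0.3, 0.8]
grip_width: 0.094
```

Request:
send_rows --series "0 0.1 0 3.4 0.6 -0.5 1; 0 0.3 0 6.8 1.4 -1 1; 0 0.5 0 10 2.4 -1.5 1; 0 0.7 0 13 3.4 -2 1; 0 0.9 0 16 4.4 -2.4 1; 0 1 0 18.6 5.4 -2.8 1; 0 1 0 20.8 6.2 -3.1 1; 0 1 0 22.4 6.8 -3.3 1; 0 1 0 23.2 7 -3.4 1; 0 1 0 23.2 7 -3.4 1"

```text
time_s: 11.28
ee_pos: [0.5028, -0.2774, 0.2035]
eef_rot: [-1.572, 0.001, -1.573]
force: [0.2, -0.0, 0.1]
grip_width: 0.094
```

```bash
python3 - <<'E'
from h import *
o=get_obs(); print(o['ee_pos'],np.degrees(o['eef_rot']))
c,im=snap("wrist","w5"); print([proj(c,p).round(0) for p in([.5016,-.2733,.078],[.503,-.277,.048])])
E
```

```text
[ 0.50282014 -0.2774442   0.20351966] [-9.00794720e+01  4.35449411e-02 -9.01531592e+01]
[array([315., 235.]), array([319., 225.])]
```

View pics/w5.png

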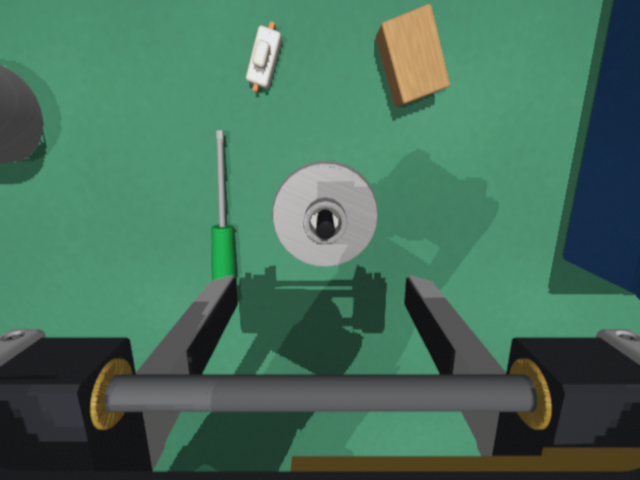

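Wrist view: the stem top is at about (325,230), the neck rim centre (325,220) and the lid disc centre (325,214). The screwdriver is clear on the left.

```bash
python3 - <<'E'
from h import *
c=cam("wrist"); im=cv2.imread("pics/w5.png")
print(onz(c,(325,230),.078),onz(c,(325,220),.048),onz(c,(325.3,213.5),.017))
g=im[195:250,300:350].max(2); n,l,st,ce=cv2.connectedComponentsWithStats((g<45).astype(np.uint8)); print(st[1:],ce[1:]+[300,195])
go([.503,-.281,.051],-np.pi/2)
E
```

```text
[ 0.50615645 -0.28120466  0.078     ] [ 0.50873106 -0.28157711  0.048     ] [ 0.50895535 -0.28228562  0.017     ]
[[ 17  15  18  29 394]] [[324.85532995 224.33502538]]
turn [ 0.01 -0.02 -0.01] shift [ 0.46 15.32 -0.02]
```

Request:
send_rows --series "0 0 0 0.4 1 0.4 0.7; 0 0 0 0.4 3 0.4 0.5; 0 0 0 0.4 5.5 0.4 0.4; 0 0 0 0.4 8 0.4 0.3; 0 0 0 0.4 10.5 0.4 0.3; 0 0 0 0.4 12.5 0.4 0.3; 0 0 0 0.4 14 0.4 0.3; 0 0 0 0.4 14.8 0.4 0.3; 0 0 0 0.4 15.2 0.4 0.3; 0 0 0 0.4 15.2 0.4 0.3"

```text
time_s: 12.17
ee_pos: [0.5077, -0.2799, 0.0521]
eef_rot: [-1.571, 0.0, -1.571]
force: [-0.2, 0.2, -0.3]
grip_width: 0.0611
```

```bash
python3 - <<'E'
from h import *
c,im=snap("wrist","w6"); o=get_obs(); p=o['ee_pos']; print(o['force'],p,proj(c,[p[0],p[1],.078]))
cv2.imwrite("pics/w6c.png",cv2.resize(im[180:440,180:460],None,fx=2,fy=2))
E
```

```text
[-1.17926932  0.46977459  0.10243636] [ 0.50790099 -0.28025247  0.05292224] [319.80629076 312.20698824]
```

View pics/w6c.png

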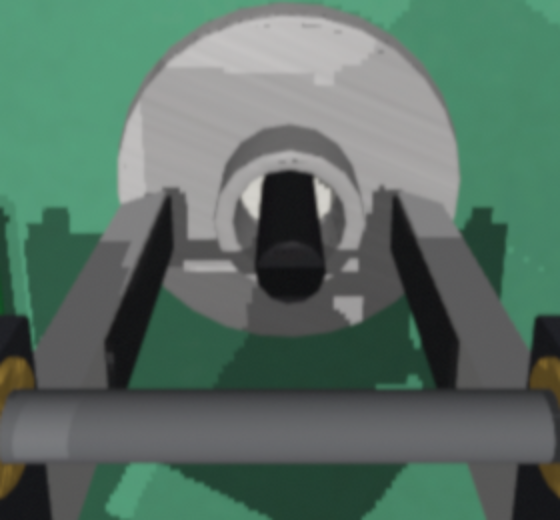

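The stem top is at about (325,316) against a tool centre of (320,312), so I shift about 2 mm in both axes, then close.

Request:
send_rows --series "0 0 0 0.1 0.05 -0.1 0.3; 0 0 0 0.2 0.05 -0.15 0.2; 0 0 0 0.2 0.05 -0.15 0; 0 0 0 0.2 0.05 -0.15 -0.3; 0 0 0 0.2 0.05 -0.15 -0.6; 0 0 0 0.2 0.05 -0.15 -0.9; 0 0 0 0.2 0.05 -0.15 -1; 0 0 0 0.2 0.05 -0.15 -1; 0 0 0 0.2 0.05 -0.15 -1; 0 0 0 0.2 0.05 -0.15 -1" --newtons 55

```text
time_s: 13.05
ee_pos: [0.5059, -0.2824, 0.0519]
eef_rot: [-1.571, 0.0, -1.572]
force: [-0.3, 0.5, -1.2]
grip_width: 0.0169
```

Request:
send_rows --series "0 0 0 0 0 0 -1; 0 0 0 0 -0.3 0 -1; 0 0 0 0 -0.8 0 -1; 0 0 0 0 -1.5 0 -1; 0 0 0 0 -3 0 -1; 0 0 0 0 -5 0 -1; 0 0 0 0 -7 0 -1; 0 0 0 0 -9 0 -1; 0 0 0 0 -10.5 0 -1; 0 0 0 0 -11 0 -1"

```text
time_s: 13.88
ee_pos: [0.5067, -0.2829, 0.1652]
eef_rot: [-1.567, -0.002, -1.572]
force: [0.1, -0.5, -2.7]
grip_width: 0.0174
```

```bash
python3 - <<'E'
from h import *
o=get_obs(); print(o['grip_width'],o['force'],o['moment']); go([.612,.061,.165],-np.pi/2)
E
```

```text
0.01744810589734937 [ 0.13221383 -0.54395266 -2.67503459] [-0.04882801 -0.02907336  0.02936981]
turn [-0.04 -0.01  0.03] shift [-3.440e+01 -2.000e-02  1.049e+01]
```

Both lids are up (grip 17.4 mm, about 3 N of load). I carry them to a spot short of the tin and measure its rim from there.

Request:
send_rows --series "0 0 0 -0.5 0 0 -1; 0 0 0 -1.5 0 -0.1 -1; 0 0 0 -3 0 -0.3 -1; 0 0 0 -4.8 0 -0.5 -1; 0 0 0 -6.8 0 -0.8 -1; 0 0 0 -8.8 0 -1 -1; 0 0 0 -10.8 0 -1.2 -1; 0 0 0 -12.8 0 -1.4 -1; 0 0 0 -14.8 0 -1.6 -1; 0 0 0 -16.8 0 -1.8 -1"

```text
time_s: 14.72
ee_pos: [0.4871, -0.1126, 0.1607]
eef_rot: [-1.573, 0.001, -1.572]
force: [-0.1, 0.5, -2.5]
grip_width: 0.017
```

Request:
send_rows --series "0 0 0 -2 0 -0.2 -1; 0 0 0 -4 0 -0.4 -1; 0 0 0 -6 0 -0.6 -1; 0 0 0 -8 0 -0.9 -1; 0 0 0 -10 0 -1.1 -1; 0 0 0 -12 0 -1.3 -1; 0 0 0 -14 0 -1.5 -1; 0 0 0 -16 0 -1.7 -1; 0 0 0 -17 0 -1.8 -1; 0 0 0 -17.5 0 -1.8 -1"

```text
time_s: 15.55
ee_pos: [0.4695, 0.062, 0.1612]
eef_rot: [-1.572, -0.0, -1.57]
force: [0.3, -0.5, -2.5]
grip_width: 0.0167
```

```bash
python3 - <<'E'
from h import *
camera("wrist")
c,im=snap("wrist","w7"); o=get_obs(); print(o['time_s'],o['ee_pos'],np.degrees(o['eef_rot']),o['grip_width'])
print([proj(c,(.61+.05*np.cos(a),.06+.05*np.sin(a),.07)).round(0) for a in (0,1.57,3.14,4.71)])
E
```

```text
15.65 [0.4700705  0.06099038 0.16151452] [-9.00429225e+01 -5.55109939e-03 -9.00108485e+01] 0.0170330707420853
[array([322., -33.]), array([251.,  51.]), array([322., 127.]), array([394.,  52.])]
```

View pics/w7.png

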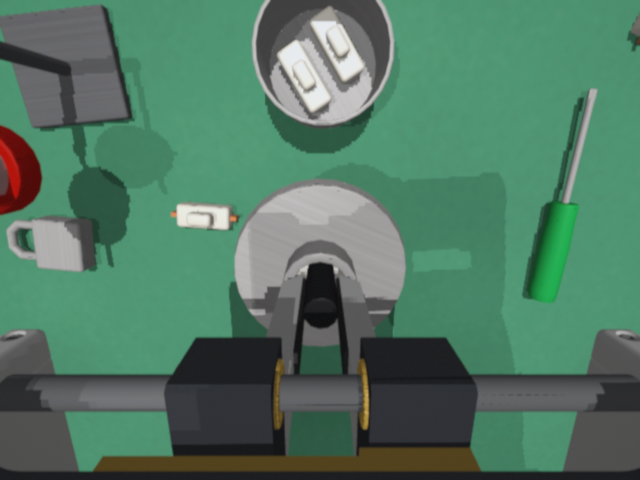

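Tin rim: left about 253, right about 394, front edge near row 124, all within 3 px of the prediction. The lid is centred on the tool (stem top at (321,312)). Next I refine the tin centre from rim pixels in this view and the top view.

```bash
python3 - <<'E'
from h import *
from scipy.optimize import least_squares
def fit(c,im,win,x0=(.61,.06)):
    # outer rim edge: along radial lines on plane z=.07, strongest green->grey saturation change near r=50mm
    hsv=cv2.cvtColor(cv2.GaussianBlur(im,(3,3),0),cv2.COLOR_BGR2HSV).astype(float)[:,:,1]
    x0=np.array(x0)
    for _ in range(4):
        P=[]
        for a in np.radians(np.arange(*win,4)):
            r=np.arange(.040,.060,.0005); q=np.array([proj(c,(x0[0]+t*np.cos(a),x0[1]+t*np.sin(a),.07)) for t in r],np.float32)
            if q.min()<1 or q[:,0].max()>638: continue
            v=cv2.remap(hsv,q[:,0].reshape(1,-1),q[:,1].reshape(1,-1),1)[0]; d=v[6:]-v[:-6]; i=d.argmax()
            if d[i]>40: P.append(x0+r[i+3]*np.array([np.cos(a),np.sin(a)]))
        P=np.array(P); s=least_squares(lambda p:np.hypot(*(P-p[:2]).T)-p[2],[*x0,.05],loss='soft_l1',f_scale=.001); x0=s.x[:2]
    return s.x.round(4),len(P),np.abs(s.fun).mean().round(4)
c=cam("wrist"); print("wrist",fit(c,cv2.imread("pics/w7.png"),(0,360)))
print("top",fit(cam("top"),cv2.imread("pics/top0.png"),(0,180)),fit(cam("top"),cv2.imread("pics/top0.png"),(0,360)))
print("scene",fit(cam("scene"),cv2.imread("pics/scene0.png"),(0,360)), fit(cam("scene"),cv2.imread("pics/scene0.png"),(90,270)))
E
```

```text
wrist (array([0.6103, 0.0587, 0.0499]), 61, np.float64(0.0004))
top (array([0.6098, 0.0583, 0.0543]), 45, np.float64(0.0008)) (array([0.6089, 0.0612, 0.0526]), 90, np.float64(0.0015))
scene (array([0.613 , 0.0604, 0.0514]), 65, np.float64(0.001)) (array([0.6114, 0.0604, 0.0502]), 45, np.float64(0.0004))
```

Request:
send_rows --series "0 0 0 0 0 0.7 -1; 0 0 0 0 0 2 -1; 0 0 0 0.1 0 4 -1; 0 0 0 0.1 0 6 -1; 0 0 0 0.2 0 8 -1; 0 0 0 0.2 0 10 -1; 0 0 0 0.2 0 12 -1; 0 0 0 0.2 0 13.4 -1; 0 0 0 0.2 0 14.1 -1; 0 0 0 0.2 0 14.1 -1"

```text
time_s: 16.48
ee_pos: [0.6123, 0.0574, 0.1611]
eef_rot: [-1.571, -0.0, -1.573]
force: [0.0, 0.3, -2.9]
grip_width: 0.0172
```

```bash
python3 - <<'E'
from h import *
print(get_obs()['ee_pos']); go([.6105,.059,.130],-np.pi/2)
E
```

```text
[0.61228024 0.05743    0.16112231]
turn [ 0.01 -0.03  0.  ] shift [-0.16  3.11 -0.18]
```

Request:
send_rows --series "0 0 0 -0.1 0.3 -0.1 -1; 0 0 0 -0.1 0.8 -0.1 -1; 0 0 0 -0.1 1.3 -0.1 -1; 0 0 0 -0.1 1.8 -0.1 -1; 0 0 0 -0.1 2.3 -0.1 -1; 0 0 0 -0.1 2.7 -0.1 -1; 0 0 0 -0.1 3 -0.1 -1; 0 0 0 -0.1 3.1 -0.1 -1; 0 0 0 -0.1 3.1 -0.1 -1; 0 0 0 -0.1 3.1 -0.1 -1"

```text
time_s: 17.32
ee_pos: [0.6105, 0.0594, 0.1311]
eef_rot: [-1.571, 0.0, -1.572]
force: [-0.6, 0.1, -2.8]
grip_width: 0.0171
```

```bash
python3 - <<'E'
from h import *
ps=[]
for i in range(4): camera("wrist"); ps.append(np.r_[get_obs()['ee_pos'],get_obs()['force']])
print(np.array(ps).round(4))
E
```

```text
[[ 0.6105  0.0594  0.1312  0.5133 -0.4243 -3.0099]
 [ 0.6105  0.0594  0.1312  0.2094 -0.3204 -3.6645]
 [ 0.6105  0.0594  0.1312 -0.6614 -0.3383 -2.4415]
 [ 0.6105  0.0594  0.1312 -1.2856 -1.4755 -2.6334]]
```

Aligned within a millimetre. Lowering slowly while I watch the force.

Request:
send_rows --series "0 0 0 0 0.2 0 -1; 0 0 0 0 0.4 0 -1; 0 0 0 0 0.6 0 -1; 0 0 0 0 0.8 0 -1; 0 0 0 0 1 0 -1; 0 0 0 0 1.2 0 -1; 0 0 0 0 1.35 0 -1; 0 0 0 0 1.5 0 -1; 0 0 0 0 1.5 0 -1; 0 0 0 0 1.5 0 -1"

```text
time_s: 18.35
ee_pos: [0.6104, 0.0594, 0.1159]
eef_rot: [-1.571, -0.0, -1.572]
force: [0.4, 0.3, -2.7]
grip_width: 0.017
```

Request:
send_rows --series "0 0 0 0 0.1 0 -1; 0 0 0 0 0.2 0 -1; 0 0 0 0 0.3 0 -1; 0 0 0 0 0.4 0 -1; 0 0 0 0 0.45 0 -1; 0 0 0 0 0.5 0 -1; 0 0 0 0 0.55 0 -1; 0 0 0 0 0.6 0 -1; 0 0 0 0 0.6 0 -1; 0 0 0 0 0.6 0 -1"

```text
time_s: 19.18
ee_pos: [0.6105, 0.0595, 0.1101]
eef_rot: [-1.57, 0.0, -1.572]
force: [2.1, 2.9, -2.0]
grip_width: 0.0167
```

Request:
send_rows --series "0 0 0 0 0.05 0 -1; 0 0 0 0 0.1 0 -1; 0 0 0 0 0.1 0 -1; 0 0 0 0 0.15 0 -1; 0 0 0 0 0.15 0 -1; 0 0 0 0 0.2 0 -1; 0 0 0 0 0.2 0 -1; 0 0 0 0 0.2 0 -1; 0 0 0 0 0.2 0 -1; 0 0 0 0 0.2 0 -1"

```text
time_s: 20.02
ee_pos: [0.6108, 0.0597, 0.1098]
eef_rot: [-1.569, 0.0, -1.572]
force: [-4.5, 3.5, 13.9]
grip_width: 0.0173
```

```bash
python3 - <<'E'
from h import *
o=get_obs(); print(o['force'],o['moment'],o['ee_pos'])
s,si=snap("scene","s8"); t,ti=snap("top","t8"); w,wi=snap("wrist","w8")
cv2.imwrite("pics/m8.png",np.hstack([cv2.resize(si[210:310,310:430],None,fx=3.6,fy=3.6,interpolation=2),cv2.resize(wi[150:450,140:500],(400,360))]))
E
```

```text
[-4.53264445  3.48421885 13.93994116] [ 0.52648046  0.86986877 -0.03658883] [0.61078328 0.05965171 0.10979257]
```

View pics/m8.png

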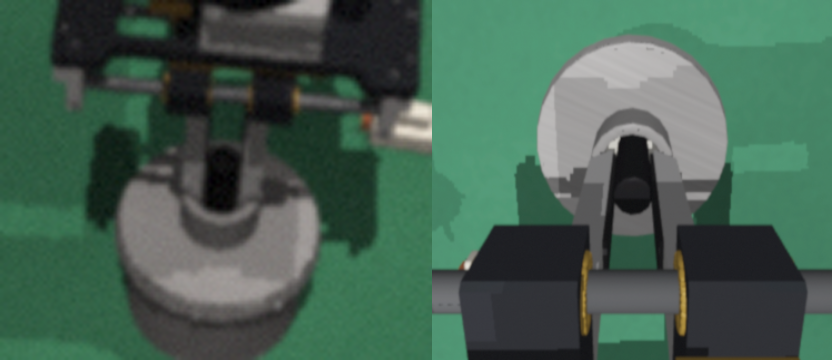

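Contact is at TCP z = 0.1098 (home predicted 0.1099). Both views show the lids sitting level on the tin. Next: unload, open and rise slightly.

Request:
send_rows --series "0 0 0 0 -0.1 0 -1; 0 0 0 0 -0.15 0 -1; 0 0 0 0 -0.15 0 -0.8; 0 0 0 0 -0.15 0 -0.6; 0 0 0 0 -0.2 0 -0.4; 0 0 0 0 -0.3 0 -0.2; 0 0 0 0 -0.3 0 0; 0 0 0 0 -0.3 0 0.2; 0 0 0 0 -0.3 0 0.5; 0 0 0 0 -0.3 0 0.5" --newtons 30

```text
time_s: 21.0
ee_pos: [0.6103, 0.0593, 0.1108]
eef_rot: [-1.571, -0.0, -1.572]
force: [0.8, -0.3, -0.1]
grip_width: 0.0552
```

```bash
python3 - <<'E'
from h import *
o=get_obs(); print(o['force'],o['ee_pos'],o['grip_width'])
s,si=snap("scene","s9"); c,im=snap("wrist","w9"); p=o['ee_pos']; print([proj(c,q).round(1) for q in([p[0],p[1],.136],[.6105,.059,.106])])
cv2.imwrite("pics/m9.png",np.hstack([cv2.resize(si[210:310,310:430],None,fx=3,fy=3,interpolation=2),cv2.resize(im[150:450,140:500],(360,300))]))
E
```

```text
[ 0.82836445 -0.34600708 -0.08131518] [0.61033512 0.05934313 0.1108265 ] 0.05522442123831346
[array([319.2, 311.9]), array([320. , 286.9])]
```

View pics/m9.png

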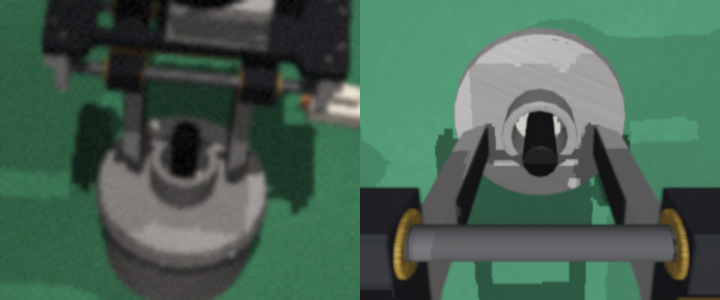

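```bash
python3 - <<'E'
from h import *
from scipy.optimize import least_squares
def fit(c,im,win,z,R,x0=(.6105,.059)):
    S=cv2.cvtColor(cv2.GaussianBlur(im,(3,3),0),cv2.COLOR_BGR2HSV).astype(float)[:,:,1]; x0=np.array(x0)
    for _ in range(4):
        P=[]
        for a in np.radians(np.arange(*win,3)):
            r=np.arange(R-.010,R+.010,.0005); q=np.array([proj(c,(x0[0]+t*np.cos(a),x0[1]+t*np.sin(a),z)) for t in r],np.float32)
            v=cv2.remap(S,q[:,0].reshape(1,-1),q[:,1].reshape(1,-1),1)[0]; d=v[6:]-v[:-6]; i=d.argmax()
            if d[i]>40: P.append(x0+r[i+3]*np.array([np.cos(a),np.sin(a)]))
        P=np.array(P); s=least_squares(lambda p:np.hypot(*(P-p[:2]).T)-p[2],[*x0,R],loss='soft_l1',f_scale=.001); x0=s.x[:2]
    return s.x.round(4),len(P),np.abs(s.fun).mean().round(4)
c=cam("wrist"); im=cv2.imread("pics/w9.png")
for z in(.064,.070): print(z,"wrist",fit(c,im,(-80,80),z,.0585),"top",fit(cam("top"),cv2.imread("pics/t8.png"),(0,360),z,.0585),"scene",fit(cam("scene"),cv2.imread("pics/s9.png"),(-70,70),z,.0585))
print([proj(c,(.6105+.022*np.cos(a),.059+.022*np.sin(a),.106)).round(0) for a in(0,1.57,3.14,4.71)])
cv2.imwrite("pics/w9c.png",cv2.resize(im[220:340,250:390],None,fx=4,fy=4))
E
```

```text
0.064 wrist (array([0.6101, 0.0596, 0.058 ]), 54, np.float64(0.0)) top (array([0.6479, 0.0727, 0.0715]), 8, np.float64(0.0013)) scene (array([0.6499, 0.0601, 0.05  ]), 5, np.float64(0.0))
0.07 wrist (array([0.6122, 0.0595, 0.0565]), 54, np.float64(0.0)) top (array([0.6082, 0.0723, 0.067 ]), 6, np.float64(0.0)) scene (array([0.6522, 0.0598, 0.05  ]), 26, np.float64(0.0))
[array([320., 250.]), array([282., 287.]), array([320., 321.]), array([359., 287.])]
```

View pics/w9c.png

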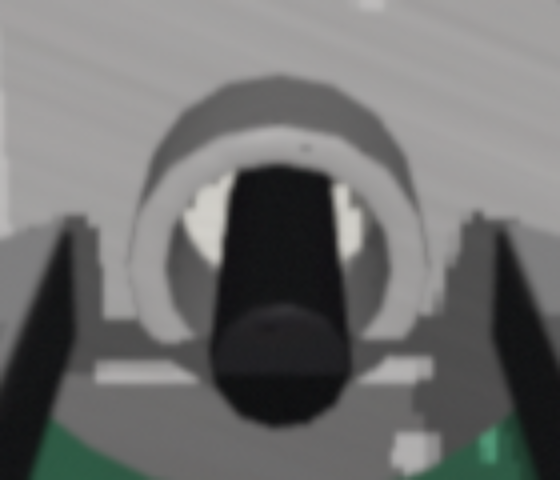

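Neck rim: left 282, right 357, top 252, against predictions of 282, 359 and 250. The skirt fit at z = 64 mm gives r = 58 mm centred on the tin, so the pair is home. Now to lower around the neck and grip it.

Request:
send_rows --series "0 0 0 0 0 0 0.4; 0 0 0 0 0.3 0 0.4; 0 0 0 0 0.8 0 0.4; 0 0 0 0 1.3 0 0.4; 0 0 0 0 1.8 0 0.4; 0 0 0 0 2.2 0 0.4; 0 0 0 0 2.6 0 0.4; 0 0 0 0 2.8 0 0.4; 0 0 0 0 2.9 0 0.4; 0 0 0 0 2.9 0 0.4"

```text
time_s: 21.93
ee_pos: [0.6104, 0.0594, 0.0818]
eef_rot: [-1.571, 0.0, -1.572]
force: [0.5, 1.3, -0.4]
grip_width: 0.0655
```

Request:
send_rows --series "0 0 0 0 0 0 0.2; 0 0 0 0 0 0 0.1; 0 0 0 0 0 0 0; 0 0 0 0 0 0 -0.1; 0 0 0 0 0 0 -0.2; 0 0 0 0 0 0 -0.4; 0 0 0 0 0 0 -0.6; 0 0 0 0 0 0 -0.6; 0 0 0 0 0 0 -0.6; 0 0 0 0 0 0 -0.6" --newtons 35

```text
time_s: 22.77
ee_pos: [0.6105, 0.0595, 0.0821]
eef_rot: [-1.571, 0.0, -1.572]
force: [-1.4, 0.9, 3.1]
grip_width: 0.0424
```

Request:
send_rows --series "0 0 0 0 -0.1 0 -0.6; 0 0 0 0 -0.2 0 -0.6; 0 0 0 0 -0.4 0 -0.6; 0 0 0 0 -0.6 0 -0.6; 0 0 0 0 -0.8 0 -0.6; 0 0 0 0 -1 0 -0.6; 0 0 0 0 -1.3 0 -0.6; 0 0 0 0 -1.6 0 -0.6; 0 0 0 0 -1.8 0 -0.6; 0 0 0 0 -2 0 -0.6"

```text
time_s: 23.6
ee_pos: [0.6105, 0.0594, 0.1023]
eef_rot: [-1.571, -0.0, -1.572]
force: [-0.6, 0.4, -1.0]
grip_width: 0.043
```

Request:
send_rows --series "0 0 0 0 -0.3 0 -0.6; 0 0 0 0 -1 0 -0.6; 0 0 0 0 -2 0 -0.6; 0 0 0 0 -3 0 -0.6; 0 0 0 0 -4.2 0 -0.6; 0 0 0 0 -5.5 0 -0.6; 0 0 0 0 -6.8 0 -0.6; 0 0 0 0 -8 0 -0.6; 0 0 0 0 -9 0 -0.6; 0 0 0 0 -9.5 0 -0.6"

```text
time_s: 24.43
ee_pos: [0.6108, 0.0594, 0.199]
eef_rot: [-1.569, 0.0, -1.572]
force: [-0.1, 0.6, -1.2]
grip_width: 0.0429
```

```bash
python3 - <<'E'
from h import *
camera("top");camera("top")
o=get_obs(); print(o['time_s'],o['ee_pos'],o['eef_rot'],o['force'],o['grip_width'])
s,si=snap("scene","s10"); w,wi=snap("wrist","w10"); t,ti=snap("top","t10")
cv2.imwrite("pics/m10.png",np.hstack([cv2.resize(si[170:330,300:520],None,fx=2,fy=2,interpolation=2),cv2.resize(wi[150:470],(360,320))]))
E
```

```text
24.5333 [0.61068378 0.05943652 0.19799162] [-1.56928702e+00  7.32592675e-05 -1.57208548e+00] [ 0.77333072  0.46325952 -2.14355768] 0.043046090364693805
```

View pics/m10.png

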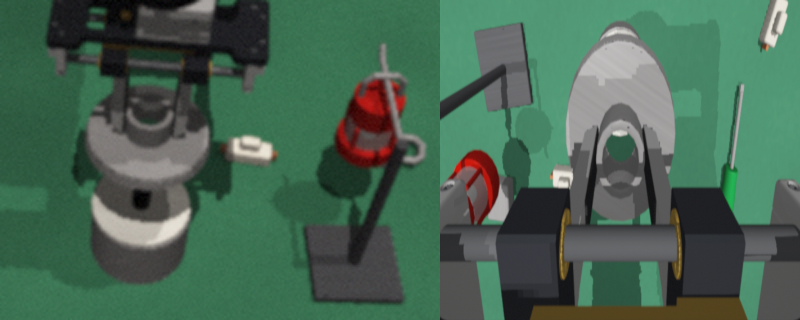

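The outer lid hangs level in the gripper about 116 mm up, clear of the stem. The inner lid is shut on the tin and the torch is still on the hook. Handing in.

```bash
python3 -c "
from station import *
print(hand_in()); o=get_obs(); print(o['time_s'],o['ee_pos'],o['force'],o['grip_width'])"
```

```text
the job is handed in; nothing more can be done
None
the job is handed in; nothing more can be done
```

The job is done in the order asked and handed in at about 24.7 s of the 64 s allowed; no verdict was reported.

- **Torch:** I hung it by its handle on the rod, about at the seat point, and let go. It was still hanging upright in the last scene picture.
- **Lids onto the tin:** I carried both by the stem and lowered them until contact at TCP z = 109.8 mm, against a predicted home height of 109.9 mm. After I let go, the wrist picture showed the skirt at home height (fitted radius 58 mm, nominal 58.5) and within 1 mm of the tin's centre.
- **Outer lid:** I gripped it by the neck and lifted it straight up about 116 mm. At the end the grip read 43 mm, the load was about 1–2 N (one lid's weight), and the lid looked level and touched nothing. The inner lid stayed shut on the tin.

**What was less certain:**
- Seating the lids showed a brief 14 N push with a small side moment; unloading and releasing cleared it.
- The skirt fits in the top and scene pictures failed because too few edge points showed. The home check therefore rests on the wrist view, the height and the contact force.
- I judged the lid's level and the undisturbed bystanders by eye. The last pictures showed only some of the bystanders.
- I viewed 14 pictures, four past the budget of 10 and two past its allowance of one or two extra.

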